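# Hang the lift-off gate on the spring tester's guard cage

## Task

The lift-off gate of the spring tester's guard cage is parked in its dock, held down by two sprung tabs on its top: pinch the tabs together, lift the gate out and hang it on the cage by lowering its two knuckles fully home onto the two pintle pins at once, the gate standing shut across the cage's opening against the strike post. Keep the gate upright and leave everything else on the table where it is, the rod stand between dock and cage included.

Things in the scene. Friction and masses are not known exactly. Their poses are not given: they have to be found in the camera images.
- gate: Gate: bare steel frame 150 mm wide (its y), 120 tall (z), 12 thick (x), thin upright bars, 0.3 to 0.5 kg; stands upright. Origin: centre of the frame's underside. Two dark knuckles (tubes: outer dia 24, bore 13, 20 tall, open both ends) stick out from its -y edge. On top, mid-width, a grey core (24 wide, to z=165) between two grey pinch tabs. Centre of mass: y within 6 mm of 0, z about 75.
- gate_grip (a point): Where to pinch: midway between the tabs, 168 mm above the gate's underside, over its origin. Fingers close along the gate's y on the tabs' flat outer faces (24 mm wide along x, z=130 to 185 mm), 68 mm apart free, 48 fully pinched. Pinched fully they are solid: carry the gate by them. Fingertips may reach 24 mm below this point before meeting the dock's hooks.
- tab_a (a joint): Travel of the tab on the gate's -y side towards the middle: 0 free, 0.010 m fully pinched. Sprung: 3 N to start, 8 N fully in. At its bottom (z=122 to 130 mm) is a foot 40 mm long along x, reaching y=-42 mm when free, caught under the dock's hooks; free of them from about 0.006 m on.
- tab_b (a joint): The same for the tab on the gate's +y side.
- gate_knuckle_lo (a point): Centre of the lower knuckle's bottom opening; gate frame x=0, y=-86, z=14 mm. The knuckle spans z=14 to 34.
- gate_knuckle_hi (a point): Centre of the upper knuckle's bottom opening; gate frame x=0, y=-86, z=86 mm. The knuckle spans z=86 to 106.
- gate_edge (a point): Middle of the gate's free edge, opposite the knuckles; gate frame x=0, y=75, z=60 mm.
- dock: Parking dock, fixed: grey plate 90 x 190 mm, 12 thick; four aluminium uprights 152 mm high, two on each face of the gate (to x=+-21), at y=+-46 to 56, each with a hook reaching in to y=+-37 at z=144 to 152, over the free tabs' feet. The gate stands on the plate (its origin 12 mm over the dock's), axes parallel; pinched, lift it straight up, over the uprights. Origin: centre of underside.
- cage: Spring tester's guard cage, fixed, open to its +x. Plate 250 mm wide (y), 12 thick, x=-130 to 30; wire fences 105 high at x=-126, y=+-119; spring on an anvil inside, 122 high. Aluminium posts 20 x 20, 140 high, at x=0: hinge post y=-114, strike post y=99. Origin: on the table under the hung gate's middle; hung and shut, the gate's axes are parallel to the cage's, its origin 30 mm above.
- cage_pin_lo (a point): Foot of the lower pintle pin; cage frame x=0, y=-86, z=44 mm. Pins: steel, upright, dia 10, 18 mm tall, top 6 mm tapering to dia 4; on brackets 8 thick, 24 deep (x), reaching from the hinge post to y=-80. The lower knuckle must come in level from the front (+x), over the lower pin and under the upper bracket, the gate 21 to 42 mm above its hung height; then lower it.
- cage_pin_hi (a point): Foot of the upper pintle pin; cage frame x=0, y=-86, z=116 mm, on the upper bracket (z=108 to 116), straight above the lower pin. Same pin size.
- cage_strike (a point): Where gate_edge is when the gate is hung and shut; cage frame x=0, y=75, z=90 mm. A lip on the strike post (from x=-9 mm back) keeps the gate from swinging inwards; it swings outwards (+x) freely. Hung, the gate may sag some 6 mm here.
- stand: Bystander between dock and cage: wooden rod 10 mm thick, 190 mm tall, on a steel disc 68 mm across, a brass coil (38 across, up to 75 high) round its foot. Loose, 0.7 kg. Origin: centre of underside.
- spool: Bystander: dark steel wire spool, 64 mm across, 56 high, loose. Origin: centre of underside.
- driver: Bystander: screwdriver, 190 mm long, under 35 mm high, lying beyond dock and cage. Origin: middle of its underside.
- wrench: Bystander: wrench, 170 mm long, under 20 mm high, lying beyond dock and cage. Origin: middle of its underside.
- mug: Bystander: white cup, 76 mm across, 85 high. Origin: centre of underside.
- carton: Bystander: cardboard box 90 x 130 x 40 mm. Origin: centre of underside.
Mind the look-alikes: they are no part of the job. There is more than one size of the gate; the one meant has the size given above.

How it is judged:
On the way, in this order (a step that is already met when the one before it is completed fails the run):
1. both tabs are pinched in while the gate still stands in the dock (value of joint each of tab_a, tab_b above 0.004 m and z of gate in the frame of dock below 0.03 m), for 0.1 s.
2. the gate is lifted clear of the dock (z of gate in the frame of dock above 0.08 m), for 0.1 s.
At the end, for the whole second after the job is handed in: Both knuckles sit on their pins: each knuckle's bottom within 5 mm of its pin's foot sideways and not more than 5 mm above it; the gate's free edge is within 25 mm of its shut place at the strike post; the gate stands upright within 0.1 rad and at rest (horizontal distance between gate_knuckle_lo and cage_pin_lo below 0.005 m and z of gate_knuckle_lo in the frame of cage_pin_lo between -0.004 and 0.005 m and horizontal distance between gate_knuckle_hi and cage_pin_hi below 0.005 m and z of gate_knuckle_hi in the frame of cage_pin_hi between -0.004 and 0.005 m and horizontal distance between gate_edge and cage_strike below 0.025 m and angle between gate's own z axis and vertical below 0.1 rad and linear speed of gate below 0.02 m/s and angular speed of gate below 0.15 rad/s); the robot touches nothing.
It fails at once if the gate is tipped over (more than 0.5 rad from upright) (angle between gate's own z axis and vertical above 0.5 rad).
It fails at once if the rod stand is moved more than 30 mm or tipped (distance of stand from where it was at the start of the episode above 0.03 m or angle between stand's own z axis and vertical above 0.3 rad).
It fails at once if another bystander is moved more than 30 mm (distance of any of spool, driver, wrench, mug, carton from where it was at the start of the episode above 0.03 m).
It also fails if it takes over 51 s, if anything falls off the work surface, if the arm or the gripper's body presses on something with over 40 N, if the wrist force passes 120 N, or if a joint passes its speed limit or range.

## Robot

A 6-joint arm with a two-finger parallel gripper is mounted at the origin on the work surface. World frame = base frame: x ahead of the robot, y to its left, z up, the work surface at z = 0. Lengths are in m, angles in rad, forces in N, time in s.
With the tool pointing down it reaches from about 0.25 to 0.8 m from the base axis. Payload 3.9 kg.
Tool frame: the origin (TCP) lies at the very end of the fingers, on their centre line; the grasp point (between the pads) lies 19 mm behind it; z points along the fingers, y is the line along which they close (so a half turn about z gives the same grasp; the last joint's range is limited). The gripper opens to 85 mm and grips with 20 to 120 N. Pads are 22 mm wide; open, the fingers measure 114 mm over their backs; the gripper's body (76 mm by 85 mm) begins 54 mm behind the grasp point. The pads swing forward as they close: fully open they stand 13 mm farther back than shut.
Start: joints at [1.339, 0.26, -0.138, 1.173, 0, 1.571], TCP at [0.121, 0.511, 0.231] pointing down, gripper open.
Joint ranges: [-2.78, 2.78], [-0.83, 1.72], [-1.28, 1.37], [-1.9, 2.12], [-1.57, 1.48], [-3.14, 3.14]. Speed limits (rad/s): [2.57, 2.57, 3.14, 3.14, 3.14, 3.14].

## Interface

Orientations are given as a unit quaternion [x, y, z, w].
In Python, from bench import sense, read_camera, hand_in, spot_in gives the robot as it stands.
- The arm moves only by the tool carry_out, never from a script. Its argument "plan" is a list of rows, each a list of 5 numbers: the closure, from 0 (fully open) to 1 (shut), then the shift along the world's x, y, z in mm, then the turn about the world's z in degrees. In form: [[hand, x, y, z, yaw], ...]. A call has 1 to 20 rows; each row shifts and turns the commanded pose from where the row before left it; what a row does not reach is not made up. A row lasts 1/8 s, in which the tool goes at most 62.5 mm and 10.7 degrees, less where a joint would pass 70% of its speed; a pose out of reach is approached as far as the arm can. A call is refused whole if a number of a shift passes 62.5 or a number of a turn 10.7, either way. A call with a gripper value outside its range is refused whole. The fingers move at their own pace and stop on an object; the grip force is fixed at half the most. Time passes only in rows, so rows that do not move let the fingers close. It gives the time, the measured TCP pose, the force, the opening and the grip force at its end, in the units of the state.
- sense(): the state, without advancing time (a new reading comes with each control period).
- read_camera(name): name is "scene" or "top" or "wrist"; returns a dict with "image" (384x512x3 uint8, red, green, blue), "fx", "fy", "cx", "cy" (pixels), "cam_to_world" (4x4, takes a point from camera to world coordinates). Camera axes: x right, y up, looking along -z (the intrinsics and any distortion apply to the point x, -y, -z); pixel columns grow to the right and rows downward; lengths in m; the calibration is good to about 2 mm. A picture is of the moment at which its call begins. There is no depth.
- hand_in(): hands the job in; it is judged then, once.
Trained networks look in a picture, given as the dict that the camera call returned (one of the last four; its "shot" number tells which), for a name from the list of things; names that differ only in an ending like _2 or _b are one class to them, and where a whole thing is asked for, a point or a joint stands for the part that bears it (a point fixed in the world has none). Each returns a list of dicts, best first, with "score" (0 to 1); they miss things now and then, are a little off and sometimes report something else, mostly with a low value. They report only what shows in the picture. A call takes as long as a camera call. They do not tell look-alikes from the thing itself.
- spot_in(picture, label): "location" ([row, column] in pixels, amid what is visible of it).
The state is a dict: "clock": time; "joint_positions": joint angles; "qd": joint speeds; "joint_efforts": joint torques, N m; "ee_pos": TCP position; "tcp_rot": TCP orientation; "contact_force": force on the tool from outside, world axes, zero at the start; "wrist_torque": the same for the moment, N m; "gripper_width": finger opening in m; "grasp_force": force on a finger pad.
Only numpy, scipy, OpenCV 4.12 (cv2) and the standard library are available. Lean on these libraries where they do the work, as an engineer would, in place of code of your own. Each camera call takes 0.05 s, during which the arm holds its last target. There are 200 camera calls.

## Working session

There is one attempt and no reset: what is moved stays moved. The work goes in short steps, Python scripts to look and compute and a tool call to move; the robot and the scene stay as the last step left them, time stands still between calls to the robot, and variables do not carry over. Pictures are saved under pics/ and viewed, at most 10 in all, crops included, and the job is handed in when it is done.

Besides the shell and the picture viewer there is one more tool, called after "Call:" by a JSON object that holds its "method" and its "body", one argument or row to a line. carry_out: Moves the arm, as the interface text tells. Its arguments: {"type":"object","properties":{"plan":{"type":"array","items":{"type":"array","items":{"type":"number"}}}},"required":["plan"]}

```bash
mkdir -p pics
cat > h.py <<'E'
from bench import *
import numpy as np, cv2
def ray(p,row,col):
    T=np.array(p["cam_to_world"]);d=np.array([(col-p["cx"])/p["fx"],-(row-p["cy"])/p["fy"],-1.])
    return T[:3,3],T[:3,:3]@d
def atz(p,row,col,z):
    o,d=ray(p,row,col);return o+d*(z-o[2])/d[2]
def proj(p,X):
    T=np.array(p["cam_to_world"]);c=T[:3,:3].T@(np.array(X)-T[:3,3])
    return np.array([p["cy"]-p["fy"]*c[1]/-c[2],p["cx"]+p["fx"]*c[0]/-c[2]])
def save(p,n,s=1.5): cv2.imwrite("pics/"+n,cv2.resize(np.array(p["image"])[:,:,::-1],None,fx=s,fy=s,interpolation=cv2.INTER_CUBIC))
E
python3 - <<'E'
from h import *
np.set_printoptions(precision=3,suppress=True)
for n in ("scene","top"):
    p=read_camera(n);save(p,n+"0.png");print(n,p["fx"],p["cx"],p["cy"],np.array(p["cam_to_world"]), [k for k in p])
    for l in ("gate","gate_grip","dock","cage","stand","spool","mug","carton","driver","wrench","cage_pin_hi","cage_pin_lo","gate_knuckle_hi"):
        try: print(l,[(np.round(r["location"],0).tolist(),round(r["score"],2)) for r in spot_in(p,l)][:4])
        except Exception as e: print(l,e)
print(sense())
E
```

```text
scene 412.8296105316835 256.3877422932707 190.4343722045783 [[-0.219 -0.584  0.781  1.499]
 [ 0.976 -0.145  0.164  0.149]
 [ 0.018  0.798  0.602  0.872]
 [ 0.     0.     0.     1.   ]] ['image', 'fx', 'fy', 'cx', 'cy', 'cam_to_world', 'shot']
gate [([186.0, 201.0], 0.84), ([148.0, 221.0], 0.65)]
gate_grip [([145.0, 221.0], 0.84), ([189.0, 204.0], 0.77), ([186.0, 138.0], 0.67)]
dock [([213.0, 206.0], 0.83)]
cage [([219.0, 351.0], 0.7)]
stand [([231.0, 272.0], 0.7)]
spool [([188.0, 281.0], 0.75)]
mug [([282.0, 344.0], 0.95), ([213.0, 204.0], 0.45)]
carton [([234.0, 138.0], 0.75), ([286.0, 342.0], 0.75), ([187.0, 202.0], 0.68), ([296.0, 272.0], 0.68)]
driver [([302.0, 276.0], 0.67), ([223.0, 350.0], 0.49), ([185.0, 202.0], 0.45)]
wrench [([263.0, 212.0], 0.62), ([222.0, 353.0], 0.23)]
cage_pin_hi [([224.0, 351.0], 0.71), ([265.0, 214.0], 0.33), ([188.0, 201.0], 0.24)]
cage_pin_lo [([185.0, 198.0], 0.64), ([222.0, 354.0], 0.61)]
gate_knuckle_hi [([184.0, 141.0], 0.78), ([187.0, 200.0], 0.72)]
top 443.0488783677786 256.0692836955372 192.24399243569212 [[-0.028  0.98  -0.198  0.338]
 [-1. 
[... 686 characters left out ...]
.0], 0.8), ([195.0, 322.0], 0.42)]
cage_pin_hi [([228.0, 148.0], 0.78), ([213.0, 308.0], 0.45)]
cage_pin_lo [([226.0, 144.0], 0.77)]
gate_knuckle_hi [([287.0, 329.0], 0.83), ([202.0, 401.0], 0.82), ([263.0, 236.0], 0.69)]
{'clock': 1.4, 'joint_positions': array([ 1.339,  0.26 , -0.138,  1.173, -0.   ,  1.571]), 'qd': array([ 0.001, -0.001,  0.   , -0.   , -0.001, -0.001]), 'joint_efforts': array([ -0.001, -40.562,  25.423,   0.001,   0.   ,  -0.   ]), 'ee_pos': array([0.121, 0.511, 0.231]), 'tcp_rot': array([0.116, 0.993, 0.   , 0.   ]), 'contact_force': array([-0.826,  0.312,  0.252]), 'wrist_torque': array([-0.01 ,  0.024, -0.023]), 'grasp_force': 0.0, 'gripper_width': 0.08589949326527614}
```

View pics/scene0.png

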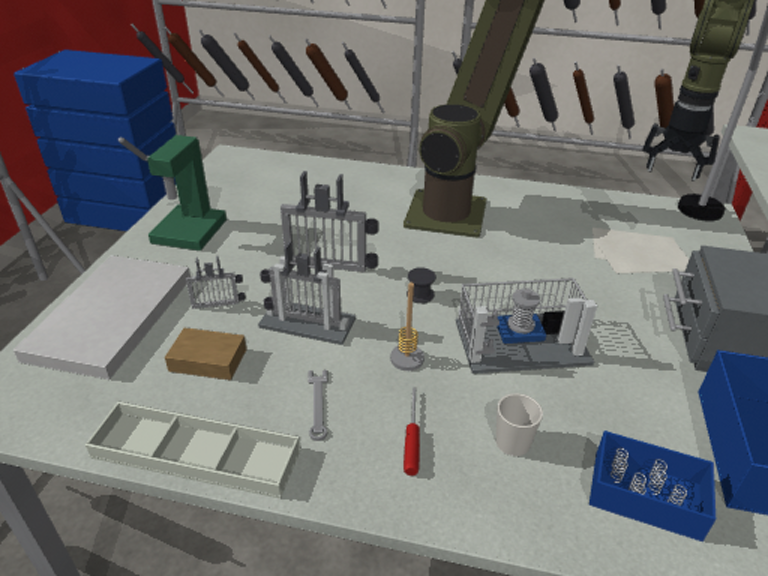

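View pics/top0.png

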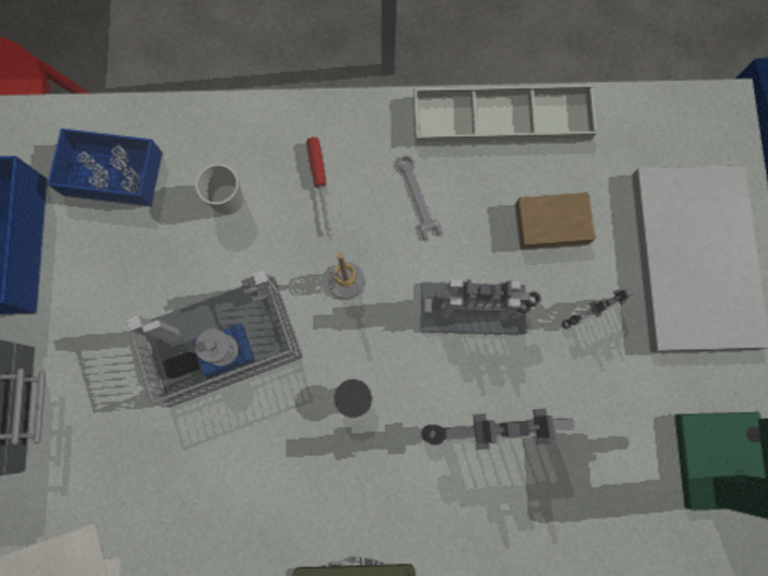

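Run:
```python
from h import *
np.set_printoptions(precision=3,suppress=True)
p=read_camera("top");im=np.array(p["image"])[:,:,::-1]
a=im[175:275,80:210];b=im[180:230,275:365]
cv2.imwrite("pics/c1.png",np.vstack([cv2.resize(a,(650,500),interpolation=cv2.INTER_CUBIC)]));
print("grip",atz(p,197,322,.18))
for n,r,c,z in [("plate",283/1.5,420/1.5,.012),("plate",335/1.5,525/1.5,.012),("post h",283/1.5,260/1.5,.14),("post s",325/1.5,145/1.5,.14),("stand",258/1.5,340/1.5,.19),("stand",283/1.5,345/1.5,0.01),("spool",398/1.5,352/1.5,.056)]: print(n,atz(p,r,c,z))
```

```text
grip [ 0.528 -0.217  0.18 ]
plate [ 0.585 -0.131  0.012]
plate [ 0.485 -0.315  0.012]
post h [0.565 0.137 0.14 ]
post s [0.501 0.321 0.14 ]
stand [0.591 0.004 0.19 ]
stand [0.589 0.006 0.01 ]
spool [ 0.38  -0.005  0.056]
```

View pics/c1.png

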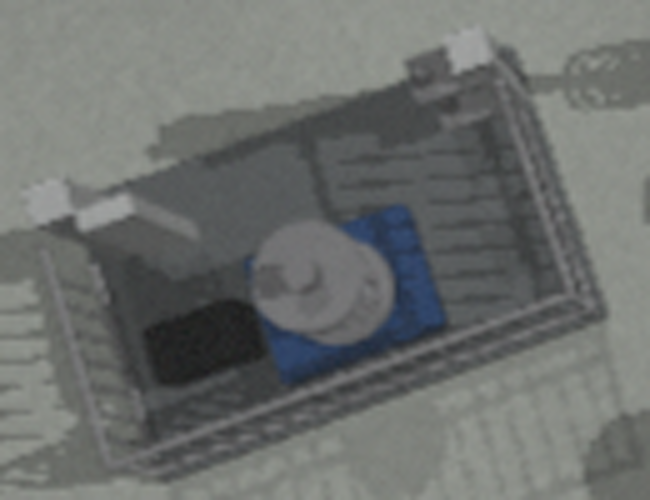

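Call:
{"method": "carry_out", "body": {
  "plan": [
    [0,20,-50,30,1],
    [0,34,-60,30,1],
    [0,34,-60,20,1],
    [0,34,-60,20,1],
    [0,34,-60,20,1],
    [0,34,-60,0,1],
    [0,34,-60,0,1],
    [0,34,-60,0,1],
    [0,34,-60,0,1],
    [0,34,-60,0,1],
    [0,34,-60,0,0],
    [0,34,-60,0,0],
    [0,10,-18,0,0],
    [0,0,0,0,0]
  ]
}}

```text
clock: 3.2
ee_pos: [0.4835, -0.145, 0.3379]
tcp_rot: [0.03, 1.0, 0.0, -0.001]
contact_force: [-0.2, 0.7, 0.1]
gripper_width: 0.0855
grasp_force: 0.0
```

Run:
```python
from h import *
np.set_printoptions(precision=3,suppress=True)
p=read_camera("wrist");save(p,"w1.png")
print(p["fx"],p["cx"],p["cy"],np.array(p["cam_to_world"]),sense()["ee_pos"],sense()["tcp_rot"],sense()["clock"])
import pickle;pickle.dump(p,open("w1.pkl","wb"))
```

```text
292.58102563948796 255.288572008417 186.69990413184888 [[ 0.06  -0.948 -0.312  0.404]
 [ 0.998  0.057  0.018 -0.14 ]
 [ 0.001 -0.313  0.95   0.48 ]
 [ 0.     0.     0.     1.   ]] [ 0.483 -0.144  0.338] [ 0.029  1.     0.    -0.001] 3.25
```

View pics/w1.png

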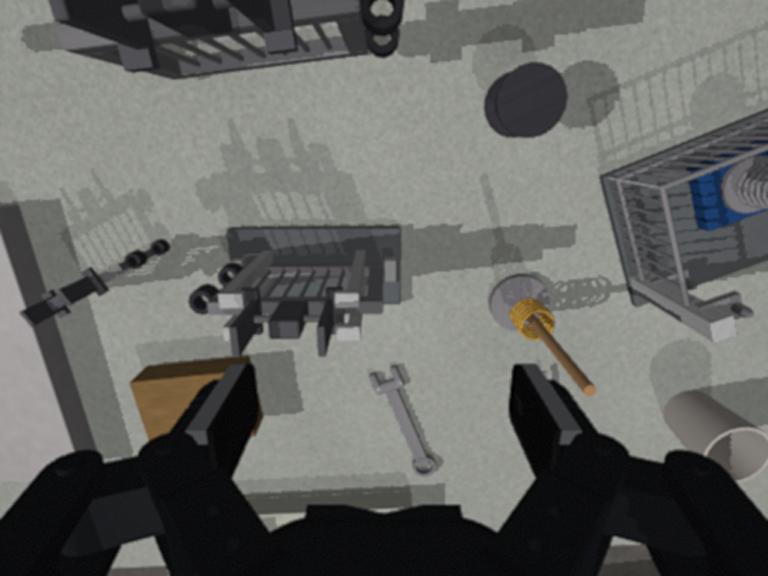

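Run:
```python
from h import *
import pickle;p=pickle.load(open("w1.pkl","rb"))
im=np.array(p["image"])[:,:,::-1]
cv2.imwrite("pics/w1c.png",cv2.resize(im[150:245,120:275],None,fx=5,fy=5,interpolation=cv2.INTER_CUBIC))
```

```text
(no output)
```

View pics/w1c.png

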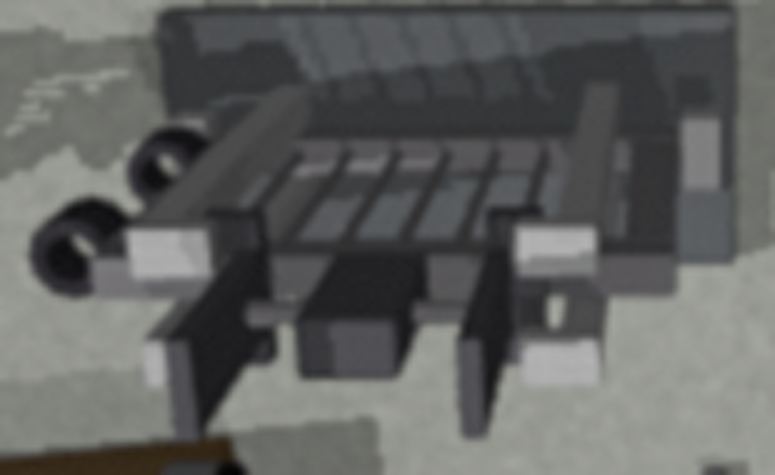

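```bash
cat >> h.py <<'E'
from scipy.optimize import least_squares
def fit(p,pts,x0):
    P=np.array(pts,float)
    def W(q):
        c,s=np.cos(q[2]),np.sin(q[2]);X=P[:,:3]/1000
        return np.c_[q[0]+c*X[:,0]-s*X[:,1],q[1]+s*X[:,0]+c*X[:,1],X[:,2]]
    f=lambda q:np.concatenate([proj(p,w)-a for w,a in zip(W(q),P[:,3:])])
    r=least_squares(f,x0,x_scale=[.01,.01,.1],loss="soft_l1")
    return r.x,f(r.x).reshape(-1,2)
E
python3 - <<'E'
from h import *
import pickle;p=pickle.load(open("w1.pkl","rb"))
np.set_printoptions(precision=4,suppress=True)
pts=[(-45,-95,12,160,12),(-45,95,12,733,12),(-21,-56,152,128,228),(-21,-37,152,208,228),(-21,37,152,515,228),(-21,56,152,597,226),(21,37,152,523,382),(21,56,152,599,382),(-12,-34,197,168,340),(12,-34,197,177,437),(-12,34,197,487,340),(12,34,197,487,435),(0,-86,118,83,247)]
pts=[(a,b,c,150+v/5,120+u/5) for a,b,c,u,v in pts]
q,r=fit(p,pts,[.53,-.217,0]);print(q,np.degrees(q[2]));print(r)
s=sense();print(s["ee_pos"],s["tcp_rot"])
# cage from top
p=read_camera("top")
h=atz(p,184,174,.14);t=atz(p,215,89.4,.14);print(h,t,np.linalg.norm(h-t),np.degrees(np.arctan2(-(t-h)[0],(t-h)[1])))
E
```

```text
[ 0.5387 -0.2221 -0.0588] -3.3674755393727764
[[-0.5956 -1.4891]
 [-0.7279  1.3217]
 [-0.4292  0.0804]
 [-0.449   0.0577]
 [-0.526   0.8725]
 [-0.1457  0.4434]
 [ 0.6807  0.4465]
 [ 0.6604  0.6365]
 [-0.2721 -1.1714]
 [ 0.7216 -0.5041]
 [-0.3557 -0.3919]
 [ 1.0367  0.539 ]
 [ 1.989  -2.6174]]
[ 0.4829 -0.1439  0.3382] [ 0.0289  0.9996  0.0005 -0.0006]
[0.5769 0.1358 0.14  ] [0.506  0.3384 0.14  ] 0.21461584878688308 19.305759079021872
```

Call:
{"method": "carry_out", "body": {
  "plan": [
    [0,28,-39,0,0],
    [0,28,-39,0,0],
    [0,0,0,-40,0],
    [0,0,0,-40,0],
    [0,0,0,-40,0],
    [0,0,0,-30,0],
    [0,0,0,-24,0],
    [0,0,0,0,0]
  ]
}}

```text
clock: 4.3
ee_pos: [0.5375, -0.2197, 0.1633]
tcp_rot: [0.027, 1.0, 0.001, -0.002]
contact_force: [-0.7, -0.3, 1.8]
gripper_width: 0.0852
grasp_force: 0.0
```

Call:
{"method": "carry_out", "body": {
  "plan": [
    [0.3,1,-1,0,0],
    [0.6,0,0,0,0],
    [1,0,0,0,0],
    [1,0,0,0,0],
    [1,0,0,0,0],
    [1,0,0,0,0],
    [1,0,0,0,0]
  ]
}}

```text
clock: 5.18
ee_pos: [0.543, -0.2242, 0.1691]
tcp_rot: [0.029, 1.0, -0.001, 0.004]
contact_force: [-0.4, 0.8, 12.7]
gripper_width: 0.0408
grasp_force: 62.3
```

Run:
```python
from h import *
p=read_camera("wrist");im=np.array(p["image"])[:,:,::-1]
cv2.imwrite("pics/w2.png",cv2.resize(im,None,fx=1.5,fy=1.5))
s=sense();print(s["gripper_width"],s["ee_pos"],s["tcp_rot"],s["contact_force"],s["wrist_torque"])
```

```text
0.040704130771725175 [ 0.54300164 -0.22416664  0.16905091] [ 0.02858164  0.99958295 -0.00134156  0.0039    ] [-1.16100046  1.46031841 12.46699041] [0.17565552 0.3163563  0.02952635]
```

View pics/w2.png

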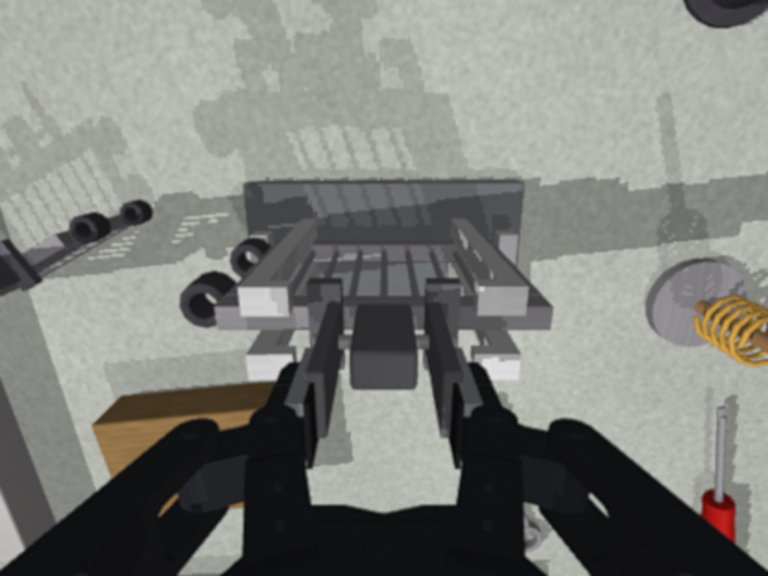

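Call:
{"method": "carry_out", "body": {
  "plan": [
    [1,0,0,8,0],
    [1,0,0,12,0],
    [1,0,0,15,0],
    [1,0,0,20,0],
    [1,0,0,0,0]
  ]
}}

```text
clock: 5.85
ee_pos: [0.5412, -0.2237, 0.2214]
tcp_rot: [0.029, 1.0, -0.001, 0.001]
contact_force: [0.3, 0.2, -5.6]
gripper_width: 0.0405
grasp_force: 61.5
```

Call:
{"method": "carry_out", "body": {
  "plan": [
    [1,0,0,30,0],
    [1,0,0,40,0],
    [1,0,0,40,0],
    [1,0,0,40,0],
    [1,0,0,30,0],
    [1,0,25,0,1],
    [1,7,40,0,2],
    [1,8,45,0,2],
    [1,8,45,0,2.2],
    [1,8,45,0,2.5],
    [1,8,45,0,2.5],
    [1,8,45,0,2.5],
    [1,8,45,0,2.5],
    [1,8,45,0,2.5],
    [1,8,45,0,2],
    [1,5,35,0,1],
    [1,5,22,0,0],
    [1,0,12,0,0],
    [1,0,0,0,0]
  ]
}}

```text
clock: 8.22
ee_pos: [0.6211, 0.271, 0.3985]
tcp_rot: [-0.169, 0.986, -0.0, -0.001]
contact_force: [-0.2, 0.6, -4.4]
gripper_width: 0.0408
grasp_force: 62.8
```

Run:
```python
from h import *
import pickle
np.set_printoptions(precision=4,suppress=True)
p=read_camera("wrist");save(p,"w3.png");pickle.dump(p,open("w3.pkl","wb"))
s=sense();print(s["ee_pos"],s["tcp_rot"],s["contact_force"],s["wrist_torque"],s["clock"])
```

```text
[0.6211 0.2702 0.399 ] [-0.1686  0.9857 -0.0006 -0.0006] [ 0.1337  0.0595 -4.1449] [ 0.0565 -0.0069 -0.0267] 8.275
```

View pics/w3.png

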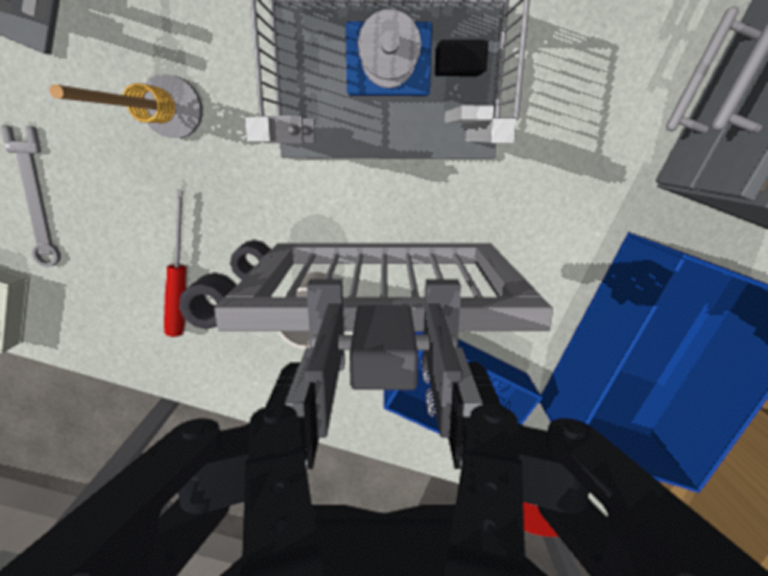

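Run:
```python
from h import *
import pickle;p=pickle.load(open("w3.pkl","rb"))
im=np.array(p["image"])[:,:,::-1]
C=cv2.INTER_CUBIC
a=cv2.resize(im[65:115,160:355],(780,200),interpolation=C);b=cv2.resize(im[155:270,115:375],(780,345),interpolation=C)
cv2.imwrite("pics/w3c.png",np.vstack([a,b]))
```

```text
(no output)
```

View pics/w3c.png

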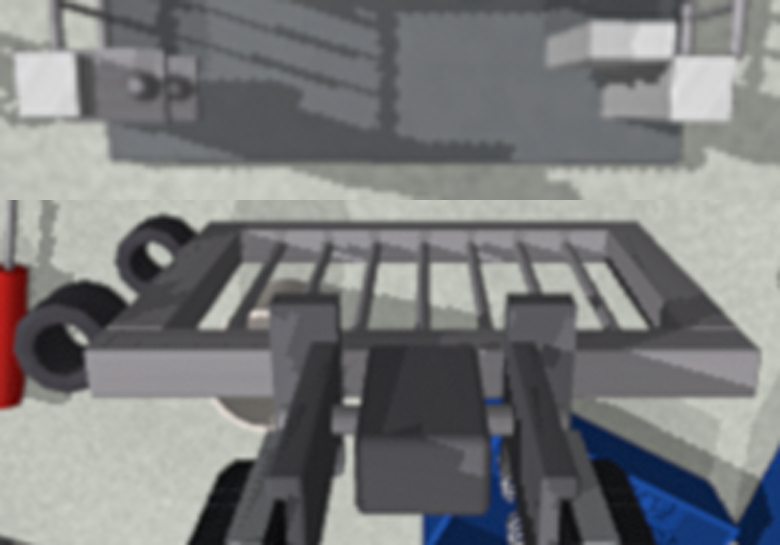

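```bash
cat >> h.py <<'E'
from scipy.spatial.transform import Rotation as R
def fit6(p,pts,x0,free=range(6)):
    # params x,y,z(m), rotvec as euler zyx deg
    P=np.array(pts,float);free=list(free);x0=np.array(x0,float)
    def f(v):
        q=x0.copy();q[free]=v;X=R.from_euler("zyx",q[3:],degrees=True).apply(P[:,:3]/1000)+q[:3]
        return np.concatenate([proj(p,w)-a for w,a in zip(X,P[:,3:])])
    r=least_squares(f,x0[free],x_scale=np.array([.01,.01,.01,1,1,1])[free],loss="soft_l1")
    q=x0.copy();q[free]=r.x;return q,f(r.x).reshape(-1,2)
E
python3 - <<'E'
from h import *
import pickle;p=pickle.load(open("w3.pkl","rb"))
np.set_printoptions(precision=4,suppress=True)
c=[(-10,-124,140,14,52),(-10,-104,140,76,52),(10,-124,140,20,117),(10,-104,140,80,119),(-10,89,140,672,55),(10,89,140,672,120),(10,109,140,733,118),(0,-86,125,145,87),(0,-86,53,178,88),(12,-80,116,165,122),(-12,-80,116,163,55),(12,-80,44,196,120),(30,-125,12,110,162),(30,125,12,682,163)]
c=[(a,b,z,65+v/4,160+u/4) for a,b,z,u,v in c]
for fr in ([0,1,3],[0,1,2,3,4,5]):
    q,r=fit6(p,c,[.539,.244,0,19.3,0,0],fr);print("cage",q);print(np.c_[r].round(1).tolist())
g=[(-6,-75,120,87,350),(-6,75,120,760,352),(6,-75,120,92,397),(6,75,120,757,397),(-6,-75,0,205,222),(-6,75,0,640,222),(0,-86,106,62,345),(0,-86,34,152,254)]
g=[(a,b,z,155+(v-200)/3,115+u/3) for a,b,z,u,v in g]
for fr in ([0,1,2,3],range(6)):
    q,r=fit6(p,g,[.62,.27,.24,19.3,0,0],fr);print("gate",q);print(np.c_[r].round(1).tolist())
E
```

```text
cage [ 0.5395  0.2486  0.     19.3271  0.      0.    ]
[[0.2, -0.2], [0.2, -0.1], [0.3, -0.3], [-0.2, 0.1], [-0.2, 1.2], [-0.2, -0.0], [0.4, 0.0], [-0.1, -0.6], [0.2, -0.0], [0.4, 0.5], [-1.4, 0.0], [0.1, 0.5], [0.1, -0.6], [0.1, -0.1]]
cage [ 0.5393  0.2488 -0.0012 19.3288  0.1183  0.1877]
[[0.2, -0.1], [0.3, -0.1], [0.2, -0.1], [-0.2, 0.1], [-0.2, 0.8], [-0.2, -0.4], [0.4, -0.4], [-0.1, -0.6], [0.2, 0.1], [0.3, 0.5], [-1.3, 0.1], [0.0, 0.6], [-0.0, -0.3], [0.0, -0.1]]
gate [ 0.6191  0.2712  0.2392 19.1357  0.      0.    ]
[[-1.2, -0.5], [-0.8, 0.9], [-0.4, -0.2], [0.7, -0.3], [-0.5, 1.5], [0.3, -1.2], [1.0, 0.5], [3.3, -0.2]]
gate [ 0.6185  0.271   0.2391 19.0828  0.376  -0.1762]
[[-1.0, -0.5], [-0.5, 0.9], [-0.2, -0.1], [0.9, -0.4], [-1.1, 1.4], [-0.3, -1.2], [1.0, 0.5], [2.8, -0.3]]
```

Call:
{"method": "carry_out", "body": {
  "plan": [
    [1,-1,3,-40,0.2],
    [1,-1,2,-40,0],
    [1,0,0,-40,0],
    [1,0,0,-35,0],
    [1,0,0,-23,0],
    [1,0,0,0,0]
  ]
}}

```text
clock: 9.02
ee_pos: [0.6175, 0.2735, 0.2195]
tcp_rot: [-0.17, 0.986, -0.001, -0.003]
contact_force: [-0.5, 0.4, -3.7]
gripper_width: 0.0411
grasp_force: 62.8
```

Call:
{"method": "carry_out", "body": {
  "plan": [
    [1,-10,-3.5,0,0],
    [1,-13,-4.5,0,0],
    [1,-13,-4.5,0,0],
    [1,-13,-4.5,0,0],
    [1,-13,-4.5,0,0],
    [1,-9,-3,0,0],
    [1,-5,-1.5,0,0],
    [1,0,0,0,0],
    [1,0,0,0,0]
  ]
}}

```text
clock: 10.15
ee_pos: [0.5438, 0.25, 0.2216]
tcp_rot: [-0.17, 0.985, 0.0, 0.0]
contact_force: [0.7, 0.4, -3.6]
gripper_width: 0.0409
grasp_force: 62.8
```

Run:
```python
from h import *
import pickle
np.set_printoptions(precision=4,suppress=True)
p=read_camera("wrist");pickle.dump(p,open("w4.pkl","wb"))
im=np.array(p["image"])[:,:,::-1]
C=cv2.INTER_CUBIC
cv2.imwrite("pics/w4c.png",np.vstack([cv2.resize(im[140:235,105:235],(780,570),interpolation=C)]))
s=sense();print(s["ee_pos"],s["tcp_rot"],s["contact_force"],s["wrist_torque"],s["clock"])
def pr(base,yaw,pt):
    X=R.from_euler("z",yaw,degrees=True).apply(np.array(pt)/1000)+base
    r,c=proj(p,X);return [round((c-105)*6),round((r-140)*6)]
cb=np.array([.5395,.2486,0])
for n,pt in dict(pinhi=(0,-86,134),pinhifoot=(0,-86,116),h1=(-10,-124,140),h2=(-10,-104,140),h3=(10,-104,140),h4=(10,-124,140),bl=(12,-80,116),pinlo=(0,-86,62)).items(): print(n,pr(cb,19.33,pt))
t=s["ee_pos"]-np.array([.002,-.0005,.160])
for n,pt in dict(khi_top=(0,-86,106),khi_bot=(0,-86,86),klo_top=(0,-86,34),c1=(-6,-75,120),c2=(6,-75,120)).items(): print("gate",n,pr(t,19.33,pt))
```

```text
[0.5438 0.25   0.2215] [-0.1704  0.9854  0.0001  0.0002] [-0.5651  0.4055 -5.0547] [ 0.0224 -0.0103 -0.0008] 10.2
pinhi [275, 273]
pinhifoot [317, 235]
h1 [-36, 214]
h2 [115, 215]
h3 [136, 357]
h4 [-12, 356]
bl [365, 313]
pinlo [413, 146]
gate khi_top [192, 383]
gate khi_bot [250, 326]
gate klo_top [366, 215]
gate c1 [236, 380]
gate c2 [248, 478]
```

View pics/w4c.png

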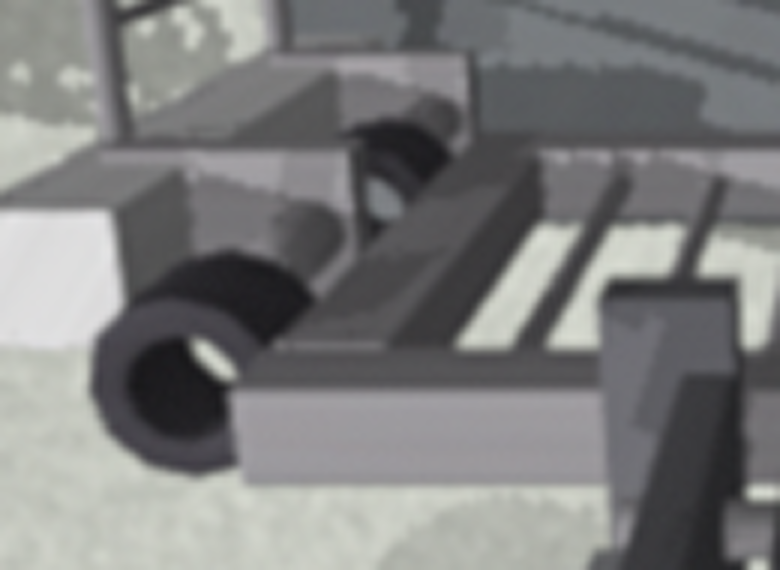

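Run:
```python
from h import *
import pickle;p=pickle.load(open("w4.pkl","rb"))
np.set_printoptions(precision=4,suppress=True)
k=lambda L:[(a,b,z,140+v/6,105+u/6) for a,b,z,u,v in L]
q,r=fit6(p,k([(-10,-104,140,112,208),(10,-104,140,125,346),(-12,-80,116,355,148),(-12,-80,44,468,54)]),[.5395,.2486,0,19.33,0,0],[0,1]);print(q,r.round(1).tolist())
for fr in ([0,1],[0,1,2]):
    g,r=fit6(p,k([(-6,-75,120,232,385),(6,-75,120,245,484),(0,-86,106,185,383)]),[.542,.25,.0615,19.33,0,0],fr);print(g,r.round(1).tolist())
    d=R.from_euler("z",-19.33,degrees=True).apply((g-q)[:3]);print("rel cage frame",d)
s=sense();print(s["ee_pos"])
```

```text
[ 0.5384  0.2481  0.     19.33    0.      0.    ] [[-0.3, 0.2], [0.4, 1.4], [0.0, -1.2], [-0.2, -0.5]]
[ 0.5424  0.2501  0.0615 19.33    0.      0.    ] [[-0.2, -0.1], [-0.3, -0.2], [0.6, 0.4]]
rel cage frame [0.0045 0.0006 0.0615]
[ 0.5389  0.2518  0.0681 19.33    0.      0.    ] [[-0.5, -0.1], [0.1, -0.1], [0.4, 0.2]]
rel cage frame [0.0017 0.0033 0.0681]
[0.5438 0.25   0.2215]
```

Call:
{"method": "carry_out", "body": {
  "plan": [
    [1,-3.4,-2.3,0,0],
    [1,0,0,0,0],
    [1,0,0,-6,0],
    [1,0,0,-6,0],
    [1,0,0,-4,0],
    [1,0,0,-3,0],
    [1,0,0,0,0]
  ]
}}

```text
clock: 11.08
ee_pos: [0.5399, 0.2474, 0.2022]
tcp_rot: [-0.17, 0.985, -0.0, -0.0]
contact_force: [0.4, -0.4, -4.1]
gripper_width: 0.0406
grasp_force: 62.8
```

Run:
```python
from h import *
s=sense();print(s["ee_pos"],s["tcp_rot"],s["contact_force"],s["wrist_torque"],s["clock"])
```

```text
[0.53987893 0.24743406 0.20215125] [-1.70359252e-01  9.85382004e-01 -7.08345880e-05 -1.63296879e-04] [ 0.44651758 -0.44649339 -4.13512857] [ 0.13785518 -0.10426374 -0.02241887] 11.075
```

Call:
{"method": "carry_out", "body": {
  "plan": [
    [1,0,0,-3,0],
    [1,0,0,-3,0],
    [1,0,0,0,0]
  ]
}}

```text
clock: 11.45
ee_pos: [0.5399, 0.2474, 0.1962]
tcp_rot: [-0.17, 0.985, -0.0, -0.0]
contact_force: [0.6, 0.1, -5.7]
gripper_width: 0.041
grasp_force: 62.7
```

Run:
```python
from h import *
s=sense();print(s["ee_pos"],s["tcp_rot"],s["contact_force"],s["wrist_torque"],s["clock"])
```

```text
[0.53987612 0.24742381 0.19615771] [-1.70370745e-01  9.85380022e-01 -5.62282776e-05 -1.34308014e-04] [ 0.58462135  0.13910665 -5.65914484] [ 0.06280897 -0.05319026  0.02182798] 11.45
```

Call:
{"method": "carry_out", "body": {
  "plan": [
    [1,0,0,-3,0],
    [1,0,0,-2,0],
    [1,0,0,-2,0],
    [1,0,0,0,0]
  ]
}}

```text
clock: 11.95
ee_pos: [0.5399, 0.2475, 0.1893]
tcp_rot: [-0.17, 0.985, -0.0, -0.0]
contact_force: [0.0, -0.3, -5.2]
gripper_width: 0.0407
grasp_force: 62.8
```

Call:
{"method": "carry_out", "body": {
  "plan": [
    [1,0,0,-1,0],
    [1,0,0,-1,0],
    [1,0,0,-1,0],
    [1,0,0,0,0]
  ]
}}

```text
clock: 12.45
ee_pos: [0.5401, 0.2477, 0.1872]
tcp_rot: [-0.17, 0.985, 0.0, 0.0]
contact_force: [-1.2, -0.3, -0.2]
gripper_width: 0.0412
grasp_force: 63.3
```

Call:
{"method": "carry_out", "body": {
  "plan": [
    [0.4,0,0,-0.5,0],
    [0.3,0,0,0,0],
    [0.15,0,0,0,0],
    [0,0,0,0,0],
    [0,0,0,0,0],
    [0,0,0,0,0]
  ]
}}

```text
clock: 13.2
ee_pos: [0.5402, 0.2475, 0.1864]
tcp_rot: [-0.17, 0.985, 0.0, 0.0]
contact_force: [0.3, -0.9, 0.6]
gripper_width: 0.0855
grasp_force: 0.0
```

Call:
{"method": "carry_out", "body": {
  "plan": [
    [0,0,0,10,0],
    [0,0,0,20,0],
    [0,0,0,30,0],
    [0,0,0,40,0],
    [0,0,0,40,0],
    [0,0,0,30,0],
    [0,0,0,0,0],
    [0,0,0,0,0]
  ]
}}

```text
clock: 14.2
ee_pos: [0.5398, 0.2474, 0.3556]
tcp_rot: [-0.17, 0.985, -0.0, -0.0]
contact_force: [-0.0, -0.6, -0.7]
gripper_width: 0.0853
grasp_force: 0.0
```

Run:
```python
from h import *
p=read_camera("wrist");save(p,"w5.png");s=sense();print(s["ee_pos"],s["contact_force"],s["clock"])
cb=np.array([.5384,.2481,.03])
for n,pt in dict(c1=(-6,-75,120),c2=(6,-75,120),c3=(-6,75,120),c4=(6,75,120),khi=(0,-86,106),core=(0,0,165)).items():
    r,c=proj(p,R.from_euler("z",19.33,degrees=True).apply(np.array(pt)/1000)+cb);print(n,round(c*1.5),round(r*1.5))
```

```text
[0.53951645 0.24727285 0.35498531] [ 0.62479648 -0.54885313 -0.81816586] 14.25
c1 291 230
c2 292 244
c3 477 231
c4 476 245
khi 281 233
core 384 252
```

View pics/w5.png

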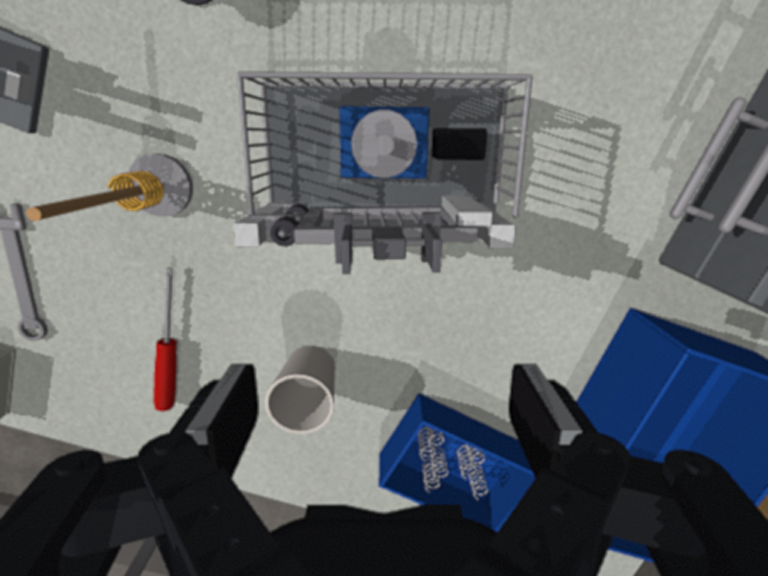

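The picture shows the gate hung between the posts, with the knuckles on the pins near (285,230). The tabs are free at (345,250) and (430,250), and the stand at (165,185) is unmoved.

```bash
python3 -c "
from bench import *
print(hand_in())"
```

```text
the job is handed in; nothing more can be done
None
```

The gate is hung on both pintle pins, shut against the strike post and released; I handed the job in at about 14 s, and no verdict was returned.

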